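# Close up the topping station with its own lids

## Robot

A 6-joint arm with a two-finger parallel gripper is mounted at the origin on a cart in front of the work surface, level with it; the furniture and walls round the work are solid. World frame = base frame: x ahead of the robot, y to its left, z up, the work surface at z = 0. Lengths are in mm, angles in degrees, forces in N, time in s.
With the tool pointing down it reaches from about 300 to 850 mm from the base axis. Payload 4.2 kg.
Tool frame: the origin (TCP) lies midway between the tips of the shut fingers; the grasp point (between the pads) lies 19 mm behind it; z points along the fingers, y is the line along which they close (so a half turn about z gives the same grasp; the last joint's range is limited). The gripper opens to 91 mm and grips with 3 to 60 N. Pads are 32 mm wide; open, the fingers measure 118 mm over their backs; the gripper's body (76 mm by 178 mm) begins 60 mm behind the grasp point.
Start: joints at [67.609, 18.312, 89.639, -0, 72.044, -1.146], TCP at [208.361, 535.937, 213.976] pointing down, gripper open.
Joint ranges: [-177.97, 177.97], [-48.28, 115.42], [12.27, 149.76], [-77.06, 257.06], [2.81, 150.46], [-146.56, 146.56]. Speed limits (degrees/s): [147.25, 147.25, 180, 180, 180, 180].

## Interface

Orientations are given as [roll, pitch, yaw] about the fixed x, y, z axes, in that order (R = Rz(yaw) Ry(pitch) Rx(roll)).
In Python, from workcell import env gives the robot as it stands.
- The arm moves only by the shell command python3 drive.py 'ROWS' [OPENING] [FORCE]. ROWS is 1 to 8 rows, parted by semicolons, with the numbers parted by spaces; each row has 6 numbers: dx, dy, dz in units of 25 mm, then a rotation vector rx, ry, rz in units of 2 degrees; each row shifts and turns the commanded pose from where the row before left it, along the tool's axes as they then stand; what a row does not reach is not made up. A row lasts 1/10 s, in which the tool goes at most 50 mm and 8.59 degrees, less where a joint would pass 70% of its speed; a pose out of reach is approached as far as the arm can. OPENING is the finger opening in mm, set as the command begins (- or left out keeps the last). The fingers move at their own pace and stop on an object; FORCE is the grip in N (left out, the last holds). Time passes only in rows, so rows that do not move let the fingers close. It prints the time, the measured TCP pose, the force, the opening and the grip force at its end. Input that does not fit is refused with a message, and nothing moves.
- env.state(): the state, without advancing time (a new reading comes with each control period).
- env.grab_frame(name): name is "side" or "top" or "wrist"; returns the picture (400x640x3 uint8, blue, green, red); there is no depth.
- env.camera_model(name): a dict with "fx", "fy", "cx", "cy" (pixels), "D" ([k1, k2, p1, p2, k3] as OpenCV has them; the pictures are not rectified), "T" (4x4, takes a point from camera to world coordinates). Camera axes: x right, y up, looking along -z (the intrinsics and any distortion apply to the point x, -y, -z); pixel columns grow to the right and rows downward; lengths in mm; the calibration is good to about 2 mm. A picture is of the moment at which its call begins: read the wrist's pose just before it. camera_model takes no time and is no camera call; for the wrist camera it gives the pose at the moment of the call.
- env.job_done(): hands the job in; it is judged then, once.
The state is a dict: "time_s": time; "qpos": joint angles; "qvel": joint speeds; "effort": joint torques, N m; "ee_pos": TCP position; "ee_rot": TCP orientation; "force": force on the tool from outside, world axes, zero at the start; "torque": the same for the moment, N m; "gripper_width": finger opening in mm; "gripper_force": force on a finger pad.
Only numpy, scipy, OpenCV 4.12 (cv2) and the standard library are available. Lean on these libraries where they do the work, as an engineer would, in place of code of your own. Each camera call takes 0.05 s, during which the arm holds its last target. There are 200 camera calls.

## Task

Close up the topping station on the right: set on each of its two pans the lid that fits it, pressed in flat, without dropping the lids in; then lower the clear hinged cover gently until it rests fully shut on the housing. The wider of the two oblong lids standing in the white rack is the right one (it has to be laid down and taken again by its grip bar); the narrower one is a spare for another pan and stays in the rack, and the pepper jar and the calculator are left alone.

Things in the scene. Friction and masses are not known exactly. Their poses are not given: they have to be found in the camera images.
- station: Fixed steel housing, open on top, 224 (x) x 146 (y) x 94 mm high; origin at the centre of its underside, z up. Its 6 mm walls stand 28 mm above the pans' plates. Two pans sit in it, centred 53 mm in front of and behind its centre along its x; which pan is where changes. The egg trays to its left stand up to 0.24 m high.
- rect_pan: Steel drop-in pan with an oblong mouth 76 (x) x 106 (y) mm in a plate 104 x 132 mm; fixed in the station; pieces of taro lie in it. Origin: centre of the mouth, level with the plate's top (66 mm above the table), z up. Seated, the matching lid's origin lies 9 mm below this point and its y axis runs along the pan's y (either way round).
- round_pan: Steel drop-in pan with a round mouth of 84 mm in a plate 104 x 132 mm; fixed in the station; a piece of ginger lies in it. Origin: centre of the mouth, level with the plate's top (66 mm above the table), z up. Seated, the round lid's origin lies 9 mm below this point.
- round_lid: Loose round steel lid, about 130 g, lying on the table knob up. Plug 79 mm across and 9 mm deep (edge bevelled), under a flange 92 mm across and 4 mm thick. Origin: centre of the plug's underside, z up. The plug enters the round pan's mouth with 2.5 mm play all round; the flange then rests on the plate.
- round_knob (a point): Centre of the top of the round lid's black knob, 35 mm above the lid's origin; the knob is 28 mm across and 15 mm high, on a neck 16 mm across and 7 mm high.
- rect_lid: Loose oblong steel lid, about 150 g, that fits rect_pan with 2.5 mm play: flange 84 (x) x 114 (y) x 4 mm, plug 71 x 101 x 9 mm under it. Origin: centre of the plug's underside; z points out of the lid's top. At the start it stands upright in the rack on a long edge, x down, z and grip away from the robot, upper edge 88 mm above the table. Lifted by 50 mm it is clear of the rack.
- rect_edge (a point): Middle of the rect_lid's upper long edge as it stands in the rack, in the middle of the flange's thickness (42 mm from the lid's centre along its -x, 11 mm along its z). From 6.5 mm below the edge the lid with its plug is 13 mm thick.
- rect_grip (a point): Middle of the top of the rect_lid's black grip bar, 35 mm from the lid's origin along its z. The bar runs along the lid's y: 64 mm long, 12 mm wide, 9 mm thick, on two posts 13 mm high. In the rack it cannot be reached.
- spare_lid: Loose oblong lid like rect_lid but narrower (flange 62 x 114 mm, upper edge only 66 mm above the table); stands in the other place of the rack, the same way round, and fits neither pan. It stays where it is.
- rack: Fixed white plastic lid rack, 124 (x) x 126 (y) mm, side walls 46 mm high; origin at the centre of its underside. Grooves in its side walls, 30 mm before and behind its centre, hold a lid upright by its ends (1.3 mm play); which is where changes. Left of it a crate 0.19 m high, right of it the egg trays (0.24 m); behind it, 0.56 to 0.71 m from the robot, is the bare table where the round lid lies.
- cover (a joint): Angle of the clear cover in rad: 0 = shut, resting on the housing; about 1.6 to 1.85 = open as at the start (its stop is 1.85). Hinged along the station's right-hand long side (-y). Stiff friction hinges: the cover stays where it is left; 1 to 4 N at its free edge move it. Seated lids' grips clear it by 5 mm; a lid that stands on its pan's plate instead of in the mouth blocks it.
- cover_hinge (a point): Point in the middle of the cover's hinge axis, which runs along the station's x: 76 mm to the right (-y) of the station's centre, 97 mm above the table. The cover's plate is 226 mm along the hinge, its underside passes through the axis and it is 7 mm thick at its frame.
- cover_edge (a point): Outer edge of the finger tab in the middle of the cover's free edge, on the cover's top face: 166 mm from the hinge axis (the tab is 70 mm wide and 16 mm long, the black frame before it 12 mm).
- pepper_jar: Bystander: glass pepper jar 44 mm across, 96 mm high, standing on the table; origin at the centre of its base.
- calculator: Bystander: desk calculator 110 x 68 x 17 mm lying on the table; origin at the centre of its underside.

How it is judged (in metres and radians):
On the way:
1. both pans have their own lid, seated flat, while the cover still stands open (horizontal distance between round_lid and round_pan below 0.006 m and z of round_lid in the frame of round_pan between -0.013 and -0.006 m and angle between each of round_lid, rect_lid's own z axis and vertical below 0.06 rad and horizontal distance between rect_lid and rect_pan below 0.006 m and z of rect_lid in the frame of rect_pan between -0.013 and -0.006 m and angle between the y axis of rect_lid and the y axis of rect_pan, either way round below 0.08 rad and value of joint cover above 0.6 rad), for 0.2 s.
At the end, for the whole second after the job is handed in: Round lid in the round pan, wide oblong lid in the oblong pan: within 6 mm of the mouth centre, plug 6 mm or more down, level to 0.06 rad, oblong one in line to 0.08 rad, at rest. Cover shut to 0.03 rad. Spare lid within 20 mm of its place in the rack (horizontal distance between round_lid and round_pan below 0.006 m and z of round_lid in the frame of round_pan between -0.013 and -0.006 m and angle between each of round_lid, rect_lid's own z axis and vertical below 0.06 rad and horizontal distance between rect_lid and rect_pan below 0.006 m and z of rect_lid in the frame of rect_pan between -0.013 and -0.006 m and angle between the y axis of rect_lid and the y axis of rect_pan, either way round below 0.08 rad and value of joint cover below 0.03 rad and distance of spare_lid from where it was at the start of the episode below 0.02 m and linear speed of each of round_lid, rect_lid below 0.02 m/s); the robot touches nothing.
It fails at once if the cover slams: it falls faster than 1.2 rad/s in its last 0.2 rad (value of joint cover below 0.2 rad and velocity of joint cover below -1.2 rad/s).
It fails at once if a lid is dropped onto its pan (faster than 0.4 m/s in its last 15 mm) ((horizontal distance between round_lid and round_pan below 0.04 m and z of round_lid in the frame of round_pan below 0.015 m and linear speed of round_lid above 0.4 m/s) or (horizontal distance between rect_lid and rect_pan below 0.04 m and z of rect_lid in the frame of rect_pan below 0.015 m and linear speed of rect_lid above 0.4 m/s)).
It fails at once if the pepper jar or the calculator is shifted by more than 30 mm (distance of any of pepper_jar, calculator from where it was at the start of the episode above 0.03 m).
It also fails if it takes over 72 s, if anything falls off the work surface, if the arm or the gripper's body presses on something with over 40 N, if the wrist force passes 120 N, or if a joint passes its speed limit or range.

## Working session

There is one attempt and no reset: what is moved stays moved. The work goes in short steps, Python scripts to look and compute and a shell command to move; the robot and the scene stay as the last step left them, time stands still between calls to the robot, and variables do not carry over. Pictures are saved under pics/ and viewed, at most 10 in all, crops included, and the job is handed in when it is done.

```bash
ls; mkdir -p pics; python3 - <<'E'
from workcell import env
import cv2,numpy as np
for n in ("side","top"):
    cv2.imwrite(f"pics/{n}0.png",env.grab_frame(n)); m=env.camera_model(n); print(n,m["fx"],m["fy"],m["cx"],m["cy"],m["D"]); print(np.round(m["T"],3))
s=env.state(); print(s)
E
```

```text
drive.py
pics
workcell.py
side 452.8320899502372 452.8320899502372 321.29227329111023 199.38208937901805 [0.02639308 0.         0.         0.         0.        ]
[[-9.370000e-01 -2.970000e-01  1.820000e-01  7.398630e+02]
 [ 3.480000e-01 -8.050000e-01  4.810000e-01  5.804080e+02]
 [ 4.000000e-03  5.140000e-01  8.580000e-01  1.219359e+03]
 [ 0.000000e+00  0.000000e+00  0.000000e+00  1.000000e+00]]
top 365.5226056793051 365.5226056793051 324.1057197115273 195.70379020424403 [-0.08612293  0.          0.          0.          0.        ]
[[-2.40000e-02  9.88000e-01 -1.52000e-01  4.01883e+02]
 [-1.00000e+00 -2.20000e-02  1.40000e-02 -6.33930e+01]
 [ 1.10000e-02  1.52000e-01  9.88000e-01  9.16732e+02]
 [ 0.00000e+00  0.00000e+00  0.00000e+00  1.00000e+00]]
{'time_s': 0.1, 'qpos': array([ 6.76094089e+01,  1.83481283e+01,  8.96985926e+01, -2.69404295e-03,
        7.20427891e+01, -1.14659461e+00]), 'qvel': array([-0.04540448, -0.10452468, -0.1389574 ,  0.01541056,  0.01782088,
        0.03620283]), 'effort': array([-9.35715507e-04, -4.13332808e+01, -2.32508075e+01,  7.28154019e-02,
        4.21057118e-02, -4.00549072e-05]), 'ee_pos': array([208.19833962, 535.51333536, 213.20841708]), 'ee_rot': array([-1.79910457e+02,  7.69853866e-04,  1.58756837e+02]), 'force': array([-0.24633271, -0.15783531,  0.01369509]), 'torque': array([ 0.0319439 , -0.00135223, -0.01431379]), 'gripper_force': 0.0, 'gripper_width': 90.98554269312059}
```
View pics/top0.png

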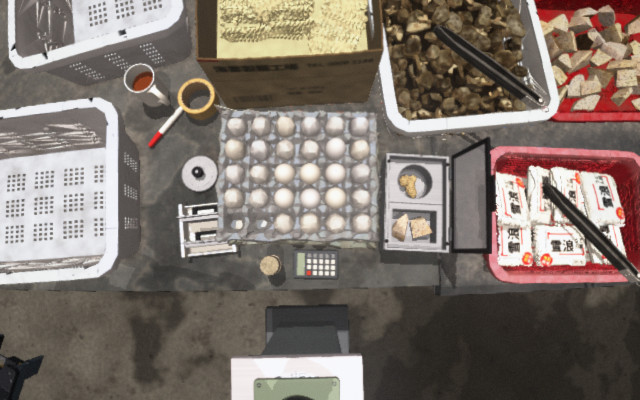

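View pics/side0.png

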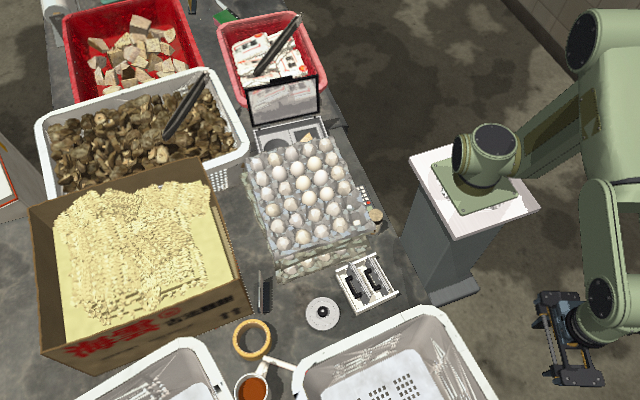

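The top view shows the station near (418,202) with the round pan far (414,180) and the oblong pan near (412,226). The round lid is at (199,175), the rack at (205,231) and the open cover at (472,195). The side view shows the round lid at (323,314), the rack at (366,284) and the cover at (283,100). I'll zoom in on these.

```bash
cat > h.py <<'E'
import numpy as np, cv2
def ray(m,u,v):
    K=np.array([[m["fx"],0,m["cx"]],[0,m["fy"],m["cy"]],[0,0,1.]])
    x,y=cv2.undistortPoints(np.array([[[u,v]]],float),K,np.array(m["D"],float))[0,0]
    T=np.array(m["T"]); d=T[:3,:3]@np.array([x,-y,-1]); return T[:3,3],d/np.linalg.norm(d)
def plane(m,u,v,z):
    o,d=ray(m,u,v); return o+d*(z-o[2])/d[2]
def proj(m,P):
    T=np.array(m["T"]); p=T[:3,:3].T@(np.array(P,float)-T[:3,3])
    K=np.array([[m["fx"],0,m["cx"]],[0,m["fy"],m["cy"]],[0,0,1.]])
    return cv2.projectPoints(np.array([[p[0],-p[1],-p[2]]]),np.zeros(3),np.zeros(3),K,np.array(m["D"],float))[0].ravel()
def tri(m1,p1,m2,p2):
    o,d=ray(m1,*p1); q,e=ray(m2,*p2)
    s=np.linalg.lstsq(np.c_[d,-e],q-o,rcond=None)[0]; a=o+s[0]*d; b=q+s[1]*e
    return (a+b)/2,np.linalg.norm(a-b)
E
python3 - <<'E'
import cv2,numpy as np
t=cv2.imread("pics/top0.png");s=cv2.imread("pics/side0.png")
f=lambda i,x,y,w,h,k:cv2.resize(i[y:y+h,x:x+w],None,fx=k,fy=k,interpolation=cv2.INTER_CUBIC)
a=f(t,170,150,80,120,5)[:600,:400]; b=f(t,375,130,133,130,3); c=f(s,290,240,133,70*1,3); 
out=np.zeros((600,800,3),np.uint8); out[:600,:400]=a[:600]; out[:390,400:799]=b; out[390:600,400:799]=c
cv2.imwrite("pics/c1.png",out)
E
```

View pics/c1.png

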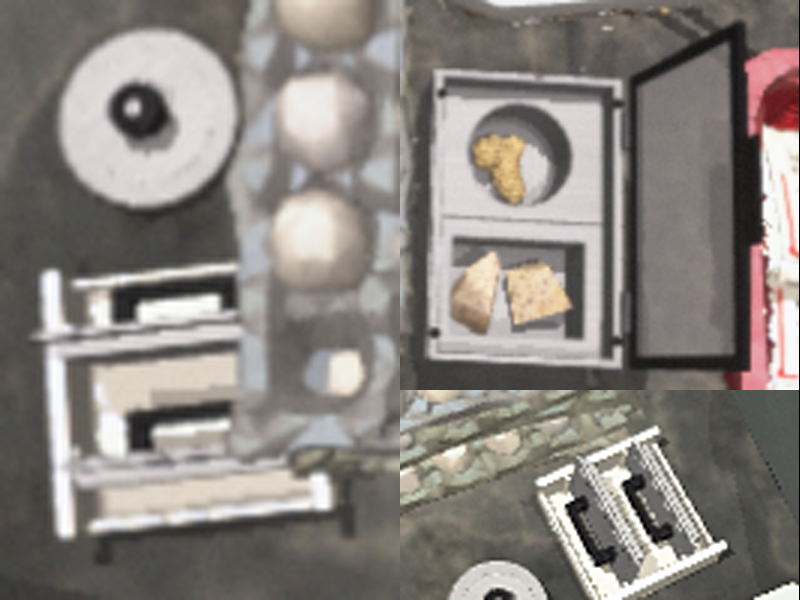

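The zoom shows the rack slightly yawed, with two upright lids in it. The oblong mouth is centred near px (414,227), the round mouth near (415.3,180.7) and the round lid's flange near (199.8,173.6). Next I cast the rays and check the wrist camera mounting.

```bash
python3 - <<'E'
from workcell import env
from h import *
np.set_printoptions(precision=1,suppress=True)
t=env.camera_model("top");s=env.camera_model("side");w=env.camera_model("wrist")
print("round mouth",plane(t,415.3,180.7,66),"rect",plane(t,414,226.7,66))
print("lid",plane(t,199.8,173.6,13), "side",plane(s,323,314,13))
# station top corners z=94 (crop*3 +400 offset)
for c in [(433,70),(622,82),(622,367),(428,360)]: print("stn",plane(t,375+(c[0]-400)/3,130+c[1]/3,94))
for c in [(633,75),(637,365)]: print("hinge",plane(t,375+(c[0]-400)/3,130+c[1]/3,97))
for c in [(47,272),(62,535),(330,508)]: print("rack z46",plane(t,170+c[0]/5,150+c[1]/5,46))
for n,c in dict(farlidL=(40,335),nearlidL=(75,462)).items():
  for z in (66,88): print(n,z,plane(t,170+c[0]/5,150+c[1]/5,z))
print("crate rim right",plane(t,117,105,190),plane(t,138,160,190),plane(t,105,270,190))
print("egg left",plane(t,218,110,240),plane(t,218,235,240),"right",plane(t,378,240,240),plane(t,382,110,240))
print("jar",plane(t,270,264,96),"calc",plane(t,317,263,17))
e=env.state(); R=cv2.Rodrigues(np.zeros(3))[0]
from scipy.spatial.transform import Rotation as Ro
R=Ro.from_euler("xyz",e["ee_rot"],degrees=True).as_matrix()
T=np.array(w["T"]); print("cam in tool",R.T@(T[:3,3]-e["ee_pos"]),"\n",R.T@T[:3,:3], w["fx"],w["D"])
E
```

```text
round mouth [ 564.2 -294.6   66. ] rect [ 454.6 -284.9   66. ]
lid [604.7 238.   13. ] side [605.1 243.4  13. ]
stn [ 625.2 -222.1   94. ]
stn [ 613.2 -371.2   94. ]
stn [ 392.7 -354.6   94. ]
stn [ 402.4 -207.4   94. ]
hinge [ 617.9 -379.4   97. ]
hinge [ 393.9 -365.2   97. ]
rack z46 [522.2 275.1  46. ]
rack z46 [395.8 264.   46. ]
rack z46 [406.6 135.4  46. ]
farlidL 66 [489.5 269.7  66. ]
farlidL 88 [487.2 261.1  88. ]
nearlidL 66 [429.7 251.2  66. ]
nearlidL 88 [428.9 243.   88. ]
crate rim right [721.4 367.9 190. ] [597.3 311.6 190. ] [372.3 369.9 190. ]
egg left [680.6 130.8 240. ] [436.7 124.9 240. ] right [ 421.  -170.9  240. ] [ 673.5 -190.9  240. ]
jar [377.7  48.1  96. ] calc [375.3 -55.4  17. ]
cam in tool [  64.4    1.4 -171.2] 
 [[-0.   1.   0.2]
 [ 1.   0.  -0. ]
 [-0.   0.2 -1. ]] 326.17710538724486 [-0.  0.  0.  0.  0.]
```

The rows are not in the units I measure in: shifts go in units of 25 mm and turns go in units of 2 degrees. I convert before sending: -14 mm is -0.56, 8.58 degrees is 4.29.

```bash
python3 drive.py '0 0 -0.56 0 0 4.29;0 0 -0.56 0 0 4.29;0 0 -0.56 0 0 4.29;0 0 -0.56 0 0 4.29;0 0 -0.56 0 0 4.29;0 0 -0.56 0 0 4.29;0 0 -0.56 0 0 4.29;0 0 -0.56 0 0 4.29' 60
python3 drive.py '-1.24 1.32 0 0 0 0;-1.24 1.32 0 0 0 0;-1.24 1.32 0 0 0 0;-1.24 1.32 0 0 0 0;-1.24 1.32 0 0 0 0;-1.24 1.32 0 0 0 0;-1.24 1.32 0 0 0 0;-1.24 1.32 0 0 0 0'
python3 drive.py '-1.24 1.32 0 0 0 0;-1.24 1.32 0 0 0 0;0 0 0 0 0 0;0 0 0 0 0 0'
cat > look.py <<'E'
import sys,pickle; from workcell import env; from h import *
n=sys.argv[1]; e=env.state(); m=env.camera_model("wrist"); im=env.grab_frame("wrist")
cv2.imwrite(f"pics/{n}.png",im); pickle.dump((e,m),open(f"pics/{n}.pkl","wb")); print(e["ee_pos"],e["ee_rot"],e["time_s"])
E
python3 look.py w1
```

```text
time_s: 0.9
ee_pos: [208.3, 535.7, 326.0]
ee_rot: [-180.0, 0.1, 89.8]
force: [0.1, 0.6, 0.3]
gripper_width: 60.1
gripper_force: 0.0
time_s: 1.7
ee_pos: [473.8, 286.9, 325.6]
ee_rot: [-180.0, 0.0, 90.1]
force: [1.0, 1.0, -1.1]
gripper_width: 59.9
gripper_force: 0.0
time_s: 2.1
ee_pos: [539.2, 225.9, 325.1]
ee_rot: [-179.9, 0.0, 90.0]
force: [0.1, 0.9, 0.4]
gripper_width: 59.9
gripper_force: 0.0
[539.18258678 225.90473681 325.10677092] [-1.79890298e+02  6.25041138e-04  8.99939779e+01] 2.1
```

View pics/w1.png

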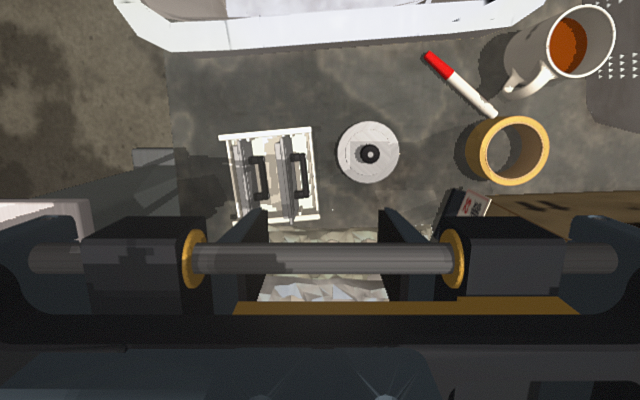

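The wrist view shows the round lid at (368,152) with its knob at (370,154). The rack spans (222–318, 128–225), with grip bars at (258,178) and (300,175). I'll crop the rack and segment the lid.

```bash
python3 - <<'E'
import pickle; from h import *
np.set_printoptions(precision=1,suppress=True)
im=cv2.imread("pics/w1.png"); e,m=pickle.load(open("pics/w1.pkl","rb"))
g=cv2.cvtColor(im,cv2.COLOR_BGR2GRAY)
x0,y0=325,112; c=g[y0:200,x0:415]
b=((c>115)*255).astype(np.uint8); b=cv2.morphologyEx(b,cv2.MORPH_OPEN,np.ones((3,3)))
cs,_=cv2.findContours(b,cv2.RETR_EXTERNAL,cv2.CHAIN_APPROX_NONE); k=max(cs,key=cv2.contourArea)
el=cv2.fitEllipse(cv2.convexHull(k)); print("ell",el, plane(m,el[0][0]+x0,el[0][1]+y0,12))
kb=((c<50)*255).astype(np.uint8); kb[:25]=0; kb[60:]=0; kb[:,:25]=0; kb[:,65:]=0
k=max(cv2.findContours(kb,cv2.RETR_EXTERNAL,cv2.CHAIN_APPROX_NONE)[0],key=cv2.contourArea)
(u,v),r=cv2.minEnclosingCircle(k); print("knob",u+x0,v+y0,r,plane(m,u+x0,v+y0,33))
cv2.imwrite("pics/c2.png",cv2.resize(im[120:232,210:330],None,fx=5,fy=5,interpolation=cv2.INTER_CUBIC))
E
```

```text
ell ((42.986122131347656, 39.6363410949707), (61.307884216308594, 63.33986282348633), 39.56151580810547) [607.  242.4  12. ]
knob 369.2818183898926 153.4636344909668 9.408212661743164 [606. 242.  33.]
```

View pics/c2.png

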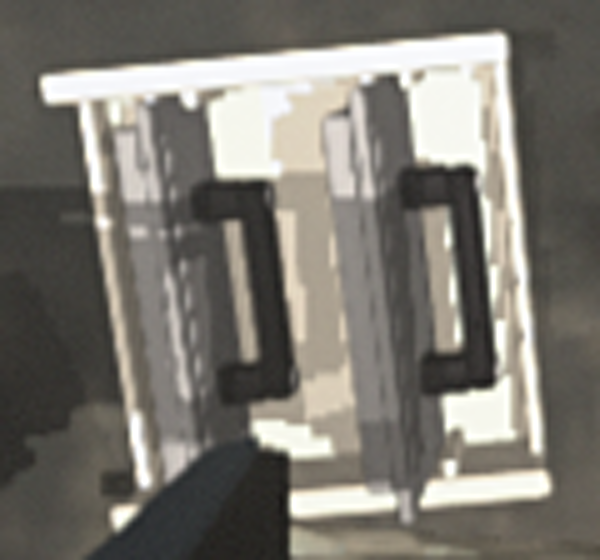

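The far lid overhangs the rack's walls in both views and is the taller, wide one. The near lid's end fits a height of 66 mm. The round knob is at (606,242), agreeing in two views, so I go for it.

To row units: 48 mm is 1.92, 40 mm is 1.6.

```bash
python3 drive.py '0.32 1.32 0.8 0 0 0;0.32 1.36 0.8 0 0 0;0 0 1.92 0 0 0;0 0 1.92 0 0 0;0 0 1.92 0 0 0;0 0 1.6 0 0 0;0 0 1.2 0 0 0;0 0 0 0 0 0'
python3 look.py w2; python3 - <<'E'
import pickle; from h import *
im=cv2.imread("pics/w2.png"); e,m=pickle.load(open("pics/w2.pkl","rb"))
print("expect knob px",proj(m,[606,242,35]))
cv2.imwrite("pics/w2c.png",im)
E
```

```text
time_s: 2.95
ee_pos: [601.5, 243.1, 67.4]
ee_rot: [-179.4, 0.2, 90.2]
force: [-0.3, 0.4, -0.7]
gripper_width: 60.2
gripper_force: 0.0
[601.50663692 243.05892536  67.38345621] [-179.43593655    0.19135669   90.24598864] 2.95
expect knob px [328.0576564  222.46993353]
```

View pics/w2.png

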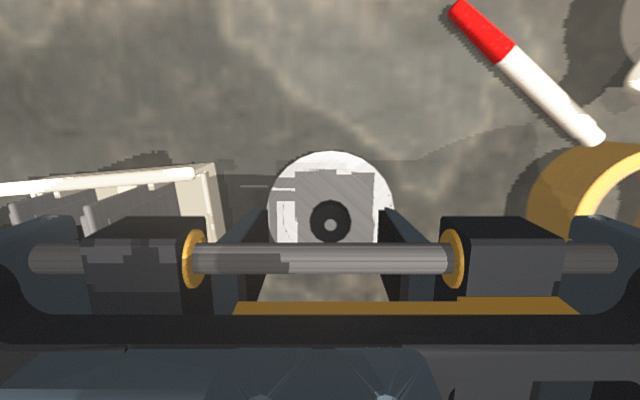

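The knob appears at (330,221) against the predicted (328,222), so the position holds. I'll descend and grip.

```bash
python3 drive.py '0 0.12 0.6 0 0 0;0 0.08 0.6 0 0 0;0 0 0.52 0 0 0;0 0 0 0 0 0;0 0 0 0 0 0'
```

```text
time_s: 3.5
ee_pos: [610.9, 242.7, 28.7]
ee_rot: [-180.0, 0.0, 90.1]
force: [-0.2, -0.7, -0.2]
gripper_width: 60.0
gripper_force: 0.0
```

```bash
python3 drive.py '0 -0.16 0.24 0 0 0;0 0 0.24 0 0 0;0 0 0 0 0 0;0 0 0 0 0 0'; python3 drive.py '0 0 0 0 0 0;0 0 0 0 0 0;0 0 0 0 0 0;0 0 0 0 0 0;0 0 0 0 0 0' 20 25
```

```text
time_s: 3.9
ee_pos: [606.9, 242.7, 16.9]
ee_rot: [-180.0, -0.0, 90.1]
force: [-0.1, -0.2, 0.3]
gripper_width: 59.8
gripper_force: 0.0
time_s: 4.4
ee_pos: [606.8, 242.7, 17.1]
ee_rot: [-180.0, -0.0, 90.1]
force: [0.1, 0.5, 0.5]
gripper_width: 27.1
gripper_force: 25.0
```

To row units: -45 mm is -1.8, -30 mm is -1.2.

```bash
python3 drive.py '0 0 -0.6 0 0 0;0 0 -1.8 0 0 0;0 0 -1.92 0 0 0;0 0 -1.92 0 0 0;0 0 -1.92 0 0 0;0 0 -1.92 0 0 0;0 0 -1.2 0 0 0;0 0 -0.8 0 0 0'
python3 drive.py '-0.8 0 0 0 0 0;-1.6 0 0 0 0 0;-1.8 0 0 0 0 0;-1.8 0 0 0 0 0;-1.8 0 0 0 0 0;-1.8 0 0 0 0 0;-1.8 0 0 0 0 0;-1.8 0 0 0 0 0'
python3 drive.py '-1.8 0 0 0 0 0;-1.8 0 0 0 0 0;-1.6 0 0 0 0 0;-1 0 0 0 0 0;0 0 0 0 0 0;0 0 0 0 0 0;0 0 0 0 0 0'
python3 look.py w3
```

```text
time_s: 5.2
ee_pos: [607.2, 242.8, 323.7]
ee_rot: [179.7, -0.1, 90.1]
force: [0.4, -0.6, -0.7]
gripper_width: 27.6
gripper_force: 25.0
time_s: 6.0
ee_pos: [606.1, -90.0, 318.2]
ee_rot: [-179.9, 0.0, 90.1]
force: [0.8, -0.1, -1.4]
gripper_width: 27.3
gripper_force: 25.0
time_s: 6.7
ee_pos: [607.4, -241.6, 318.7]
ee_rot: [-179.9, -0.0, 90.1]
force: [-1.3, 0.4, 0.2]
gripper_width: 27.0
gripper_force: 25.0
[ 607.37999745 -241.56833324  318.65714417] [-1.79949037e+02 -4.89972713e-02  9.01455869e+01] 6.7
```

View pics/w3.png

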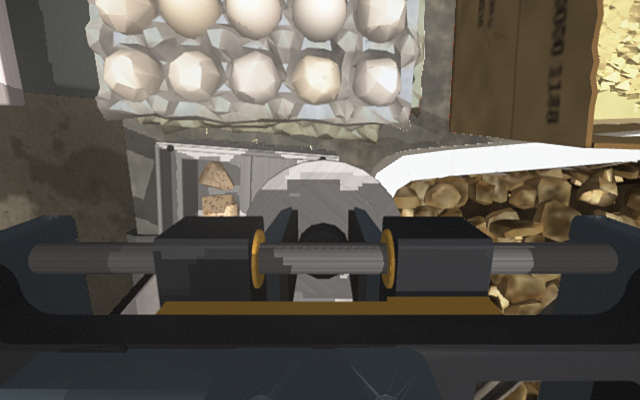

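The view shows the lid held level, its flange arc apex near (322,159), and the station at (155–330,150–) partly hidden. I'll move further right and higher to view the station from above.

To row units: -25 mm is -1, -38 mm is -1.52.

```bash
python3 drive.py '-1.4 -1 -0.8 0 0 0;-1.52 -1 -0.8 0 0 0;-1.52 -1 -0.8 0 0 0;-1.48 -0.88 -0.8 0 0 0;0 0 0 0 0 0;0 0 0 0 0 0;0 0 0 0 0 0'
python3 look.py w4; python3 - <<'E'
import pickle; from h import *
e,m=pickle.load(open("pics/w3.pkl","rb")); p=e["ee_pos"]
print("apex expected",proj(m,p+[0,46,-4]),proj(m,p+[0,46,-8]),"left/right",proj(m,p+[-46,0,-4]),proj(m,p+[46,0,-4]))
E
```

```text
time_s: 7.45
ee_pos: [511.7, -389.0, 398.3]
ee_rot: [-180.0, -0.1, 90.2]
force: [0.1, 0.4, -1.7]
gripper_width: 27.0
gripper_force: 25.0
[ 511.74534955 -388.95877681  398.31674729] [-1.79964250e+02 -8.07733777e-02  9.02202670e+01] 7.45
apex expected [320.60769499 155.70051107] [320.65544366 154.86895455] left/right [239.77412658 236.31247869] [401.26808499 236.71850174]
```

View pics/w4.png

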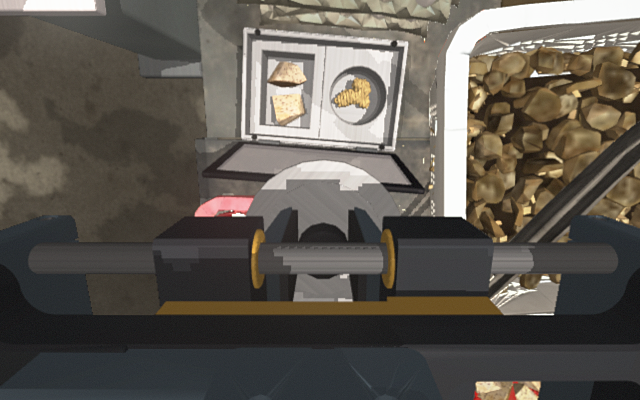

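The view shows the whole station: housing corners near (245,28), (410,40), (400,148), (240,138), the round mouth near (358,95), the oblong mouth near (288,90), and the held lid below. I'll refine the edges by sub-pixel scans.

```bash
cat > st.py <<'E'
import pickle,sys; from h import *
np.set_printoptions(precision=1,suppress=True)
im=cv2.imread("pics/w4.png"); e,m=pickle.load(open("pics/w4.pkl","rb"))
g=cv2.GaussianBlur(cv2.cvtColor(im,cv2.COLOR_BGR2GRAY),(0,0),0.8).astype(np.float32)
def prof(a,b,n=41):
    t=np.linspace(0,1,n); p=np.outer(1-t,a)+np.outer(t,b)
    v=cv2.remap(g,p[None,:,0].astype(np.float32),p[None,:,1].astype(np.float32),cv2.INTER_LINEAR)[0]
    return p,v
def edge(a,b,sgn):
    p,v=prof(a,b); d=np.gradient(v)*sgn; i=int(np.argmax(d)); return p[i],d[i]
if __name__=="__main__":
    # round mouth: rays outward from guess on plane z=66; rim = dark->bright(+)
    c=plane(m,358.5,94.5,66); P=[]
    for a in np.arange(0,360,10):
        u=np.array([np.cos(np.radians(a)),np.sin(np.radians(a)),0])
        p,s=edge(proj(m,c+33*u),proj(m,c+49*u),1); q=plane(m,*p,66); P.append([a,np.linalg.norm(q-c),s,*q[:2]])
    P=np.array(P); print("round start",c); print(P[:,:3].round(1).tolist())
    for n,pts in dict(outer=[(245,28),(410,40),(400,148),(240,138)]).items():
        Q=np.array([plane(m,*p,94) for p in pts]); print(n,Q,Q.mean(0),np.linalg.norm(np.roll(Q,-1,0)-Q,axis=1))
    Q=np.array([plane(m,*p,66) for p in [(262,50),(314,52),(311,128),(262,127)]]); print("rect",Q.mean(0),np.linalg.norm(np.roll(Q,-1,0)-Q,axis=1))
    for n in("w3","w4"):
        g=cv2.GaussianBlur(cv2.cvtColor(cv2.imread(f"pics/{n}.png"),cv2.COLOR_BGR2GRAY),(0,0),.8).astype(np.float32)
        ee,mm=pickle.load(open(f"pics/{n}.pkl","rb")); pp=ee["ee_pos"]
        for dx in(-20,-10,0,10,20):
            a=proj(mm,pp+[dx,36,-4]);b=proj(mm,pp+[dx,56,-4]); v=prof(a,b)[1]
            o=plane(mm,*edge(a,b,-1)[0],pp[2]-4)-pp; print(n,o, np.sqrt(46**2-o[0]**2), edge(a,b,-1)[1])
E
python3 st.py
```

```text
round start [ 565.6 -289.5   66. ]
[[0.0, 40.2, 12.1], [10.0, 40.6, 16.6], [20.0, 40.2, 17.4], [30.0, 39.8, 17.1], [40.0, 39.8, 16.3], [50.0, 39.8, 17.1], [60.0, 39.0, 16.0], [70.0, 39.8, 16.9], [80.0, 39.8, 17.2], [90.0, 40.6, 16.2], [100.0, 39.4, 15.0], [110.0, 40.6, 15.1], [120.0, 40.6, 14.8], [130.0, 41.0, 13.8], [140.0, 41.8, 13.0], [150.0, 42.6, 12.5], [160.0, 43.0, 9.9], [170.0, 43.8, 7.3], [180.0, 35.0, 7.6], [190.0, 43.8, 6.4], [200.0, 38.2, 8.3], [210.0, 38.6, 6.0], [220.0, 45.4, 6.0], [230.0, 45.4, 4.6], [240.0, 45.0, 5.6], [250.0, 44.6, 6.3], [260.0, 44.2, 9.8], [270.0, 43.4, 13.0], [280.0, 43.8, 12.7], [290.0, 43.4, 14.8], [300.0, 43.0, 13.9], [310.0, 42.6, 14.3], [320.0, 41.8, 15.5], [330.0, 41.8, 15.8], [340.0, 41.8, 15.3], [350.0, 41.0, 12.1]]
outer [[ 408.3 -206.6   94. ]
 [ 630.1 -220.6   94. ]
 [ 624.9 -365.4   94. ]
 [ 393.8 -352.    94. ]] [ 514.3 -286.1   94. ] [222.2 144.9 231.6 146.2]
rect [ 460.2 -283.8   66. ] [ 74.8 107.4  74.1 108.5]
w3 [-20.   48.6  -4. ] 41.42477937038363 28.686523
w3 [-10.   47.6  -4. ] 44.899926467266326 27.907227
w3 [ 0.  43.6 -4. ] 45.99999999999684 46.5166
w3 [10.  42.6 -4. ] 44.899915695286204 37.18799
w3 [20.  39.6 -4. ] 41.42471299668208 39.085938
w4 [-20.  56.  -4.] 41.42463035441596 34.69043
w4 [-10.  55.  -4.] 44.89989590203021 31.322266
w4 [ 0. 54. -4.] 45.999999999999574 34.194824
w4 [10.  42.6 -4. ] 44.899915804172814 34.214844
w4 [20.  39.6 -4. ] 41.42471315122863 28.851562
```

```bash
python3 - <<'E'
from st import *; from scipy.optimize import least_squares
c=plane(m,358.5,94.5,66); P=[]
for a in np.arange(0,360,5):
    u=np.array([np.cos(np.radians(a)),np.sin(np.radians(a)),0])
    p,s=edge(proj(m,c+37*u),proj(m,c+47*u),1)
    if s>6: P.append(plane(m,*p,66)[:2])
P=np.array(P)
f=lambda x:np.hypot(P[:,0]-x[0],P[:,1]-x[1])-x[2]
r=least_squares(f,[*c[:2],42],loss="soft_l1",f_scale=.5); print("round",r.x,len(P),np.abs(r.fun).mean())
# rect mouth edges: scan outward from centre in station frame yaw -3.6, z=66
th=np.radians(-3.6); X=np.array([np.cos(th),np.sin(th),0]);Y=np.array([-np.sin(th),np.cos(th),0])
c=np.array([460.2,-283.8,66])
for d,o,h in((X,Y,38),(-X,Y,38),(Y,X,53),(-Y,X,53)):
    out=[]
    for k in np.linspace(-.7,.7,7):
        a=c+o*k*(53 if h==38 else 38)
        p,s=edge(proj(m,a+d*(h-7)),proj(m,a+d*(h+7)),1); q=plane(m,*p,66); out.append((round(float((q-c)@d),1),round(float(s),0)))
    print(h,out)
# outer edges z=94: bright inside -> look for strongest gradient either sign
c=np.array([511,-287,94.])
for d,o,h in((X,Y,112),(-X,Y,112),(Y,X,73),(-Y,X,73)):
    out=[]
    for k in np.linspace(-.8,.8,7):
        a=c+o*k*(73 if h==112 else 112)
        p,s=edge(proj(m,a+d*(h-12)),proj(m,a+d*(h+12)),-1); q=plane(m,*p,94); out.append((round(float((q-c)@d),1),round(float(s),0)))
    print("outer",h,out)
E
```

```text
round [ 564.3 -291.2   41.8] 54 0.36292614287963343
38 [(36.6, 8.0), (35.5, 7.0), (36.9, 6.0), (37.3, 8.0), (36.6, 10.0), (36.9, 9.0), (36.2, 9.0)]
38 [(39.8, 12.0), (40.1, 13.0), (40.5, 11.0), (39.1, 11.0), (40.1, 13.0), (39.8, 12.0), (39.1, 9.0)]
53 [(52.7, 13.0), (53.7, 13.0), (52.7, 13.0), (53.0, 12.0), (52.7, 12.0), (53.0, 13.0), (52.7, 13.0)]
53 [(53.0, 9.0), (51.9, 10.0), (53.3, 12.0), (52.6, 8.0), (53.3, 8.0), (54.7, 8.0), (54.0, 11.0)]
outer 112 [(110.8, 21.0), (111.4, 24.0), (112.0, 26.0), (112.0, 27.0), (112.6, 22.0), (112.0, 21.0), (112.0, 21.0)]
outer 112 [(112.0, 25.0), (111.4, 24.0), (111.4, 27.0), (111.4, 28.0), (110.2, 25.0), (110.8, 25.0), (110.8, 21.0)]
outer 73 [(61.0, 21.0), (61.0, 19.0), (73.7, 18.0), (73.7, 20.0), (72.5, 19.0), (71.9, 15.0), (84.4, 11.0)]
outer 73 [(64.0, 23.0), (71.1, 21.0), (64.6, 21.0), (75.3, 19.0), (76.5, 24.0), (72.9, 19.0), (66.4, 22.0)]
```

```bash
python3 - <<'E'
from workcell import env
from st import *
t=env.camera_model("top")
for z in(100,150,190): print(z,plane(t,390,128,z)[:2],plane(t,553,110,z)[:2],"wrist",plane(m,447,60,z)[:2],plane(m,437,180,z)[:2])
print("tri",tri(t,(390,128),m,(447,50)))
E
python3 drive.py '1 0.52 0 0 0 0;1 0.52 1.2 0 0 0;1 0.52 1.8 0 0 0;1 0.544 1.8 0 0 0;0 0 1.6 0 0 0;0 0 1.2 0 0 0;0 0 0 0 0 0;0 0 0 0 0 0'
```

```text
100 [ 684.8 -233.7] [ 729.3 -646. ] wrist [ 680.2 -246.6] [ 680.4 -411.2]
150 [ 667.5 -223.3] [ 709.2 -610.3] wrist [ 662.3 -254.7] [ 662.6 -401.9]
190 [ 653.6 -215. ] [ 693.2 -581.8] wrist [ 648.1 -261.2] [ 648.3 -394.3]
tri (array([ 682.3, -233.7,   99. ]), np.float64(5.419518135229336))
time_s: 8.3
ee_pos: [562.6, -292.4, 214.5]
ee_rot: [-180.0, -0.0, 90.2]
force: [0.1, -0.3, -0.4]
gripper_width: 27.0
gripper_force: 25.0
```

To row units: 10 mm is 0.4, 30 mm is 1.2.

```bash
python3 drive.py '0 0 1.2 0 0 0;0 0 1.2 0 0 0;0 0 0.8 0 0 0;0 0 0.4 0 0 0;0 0 0 0 0 0;0 0 0 0 0 0;0 0 0 0 0 0'
```

```text
time_s: 9.0
ee_pos: [563.2, -293.9, 126.3]
ee_rot: [179.8, 0.1, 90.1]
force: [-0.7, 0.5, -1.2]
gripper_width: 26.8
gripper_force: 25.0
```

To row units: 10 mm is 0.4, 8 mm is 0.32.

```bash
python3 drive.py '0.096 0.024 0.4 0 0 0;0.096 0.02 0.4 0 0 0;0 0 0.32 0 0 0;0 0 0 0 0 0;0 0 0 0 0 0;0 0 0 0 0 0'
```

```text
time_s: 9.6
ee_pos: [563.4, -288.7, 96.5]
ee_rot: [180.0, 0.0, 90.1]
force: [0.3, -0.4, -0.9]
gripper_width: 27.3
gripper_force: 25.0
```

To row units: 5 mm is 0.2, 7 mm is 0.28.

```bash
python3 drive.py '-0.016 0.036 0.28 0 0 0;0 0 0.2 0 0 0;0 0 0.12 0 0 0;0 0 0 0 0 0;0 0 0 0 0 0'; python3 drive.py '0 0 0.08 0 0 0;0 0 0.08 0 0 0;0 0 0 0 0 0'
```

```text
time_s: 10.1
ee_pos: [564.0, -288.9, 81.2]
ee_rot: [-180.0, -0.0, 90.1]
force: [-0.4, -0.2, -1.5]
gripper_width: 27.0
gripper_force: 25.0
time_s: 10.4
ee_pos: [563.8, -288.8, 77.0]
ee_rot: [-180.0, -0.0, 90.1]
force: [0.3, 0.3, -1.7]
gripper_width: 27.2
gripper_force: 25.0
```

```bash
python3 drive.py '0 0 0.08 0 0 0;0 0 0.08 0 0 0;0 0 0.04 0 0 0;0 0 0 0 0 0;0 0 0 0 0 0'
```

```text
time_s: 10.9
ee_pos: [564.1, -289.1, 74.0]
ee_rot: [180.0, 0.0, 90.1]
force: [-2.9, 0.8, 6.7]
gripper_width: 27.5
gripper_force: 25.0
```

To row units: -40 mm is -1.6, -20 mm is -0.8.

```bash
python3 drive.py '0 0 0.04 0 0 0;0 0 0 0 0 0;0 0 0 0 0 0;0 0 0 0 0 0;0 0 -0.12 0 0 0;0 0 -0.8 0 0 0;0 0 -1.6 0 0 0' 50
python3 drive.py '0 0 -1.92 0 0 0;0 0 -1.92 0 0 0;0 0 -1.92 0 0 0;0 0 -1.6 0 0 0;-0.8 -0.8 -0.8 0 0 0;-1 -0.8 0 0 0 0;-1 -0.6 0 0 0 0;-1.2 0 -1.2 0 0 0'
python3 drive.py '-0.2 0 -1.2 0 0 0;0 0 0 0 0 0;0 0 0 0 0 0;0 0 0 0 0 0'; python3 look.py w5
```

```text
time_s: 11.6
ee_pos: [562.1, -287.9, 131.8]
ee_rot: [-179.6, -0.2, 90.1]
force: [0.6, 0.5, 0.1]
gripper_width: 49.8
gripper_force: 0.0
time_s: 12.4
ee_pos: [505.1, -387.6, 363.7]
ee_rot: [-179.4, -0.5, 90.1]
force: [1.2, -0.4, -0.1]
gripper_width: 50.1
gripper_force: 0.0
time_s: 12.8
ee_pos: [509.1, -393.4, 397.1]
ee_rot: [-179.9, -0.1, 90.1]
force: [-0.7, 0.0, -0.4]
gripper_width: 49.7
gripper_force: 0.0
[ 509.08759603 -393.42547694  397.05838947] [-1.79905577e+02 -9.01212192e-02  9.01446761e+01] 12.8
```

```bash
python3 - <<'E'
import pickle; from h import *
a=cv2.imread("pics/w6.png"); e,m=pickle.load(open("pics/w6.pkl","rb"))
p=[proj(m,[x,y,88]) for x in(400,530) for y in(130,275)]; print(np.round(p))
x0=int(min(q[0] for q in p))-5; y0=max(0,int(min(q[1] for q in p))-5)
print(x0,y0)
b=cv2.imread("pics/w5.png")[20:160,230:420]
A=cv2.resize(a[y0:y0+200,x0:x0+150],(450,600),interpolation=cv2.INTER_CUBIC); B=cv2.resize(b,(350,258),interpolation=cv2.INTER_CUBIC)
o=np.zeros((600,800,3),np.uint8); o[:A.shape[0],:450]=A; o[:258,450:]=B; cv2.imwrite("pics/c3.png",o)
E
```

```text
[[227. 188.]
 [218.  54.]
 [339. 188.]
 [341.  54.]]
212 48
```

View pics/c3.png

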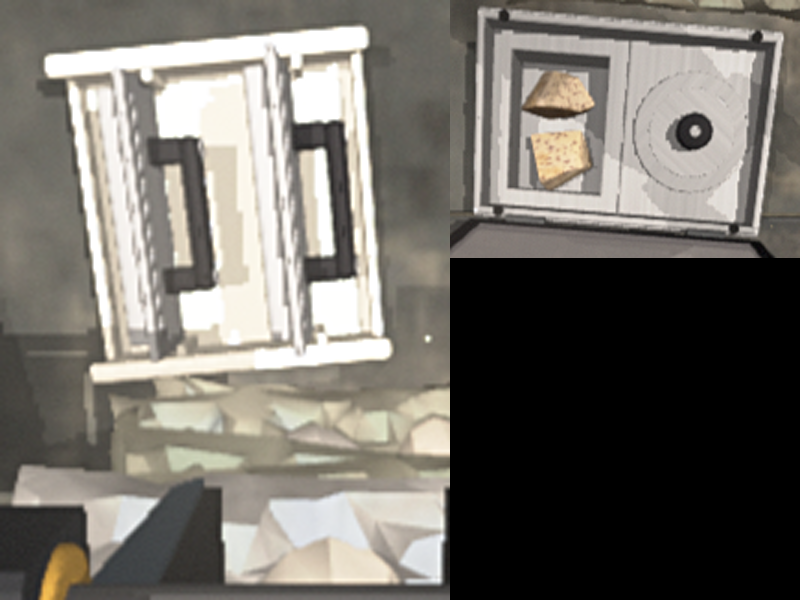

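The picture shows the round lid seated flat in its pan. The far (wide) lid's upper edge runs from crop (270,45) to (302,352), overlapping both rack walls. The near lid's edge is shorter, from (118,70) to (155,355).

```bash
python3 - <<'E'
import pickle; from h import *
np.set_printoptions(precision=1,suppress=True)
e,m=pickle.load(open("pics/w6.pkl","rb"))
f=lambda c,z:plane(m,212+c[0]/3,48+c[1]/3,z)
for n,c in dict(far=[(270,45),(302,352)],near=[(118,70),(155,355)]).items():
  for z in(66,88):
    a,b=f(c[0],z),f(c[1],z); print(n,z,a[:2],b[:2],(a+b)[:2]/2,np.linalg.norm(a-b),np.degrees(np.arctan2(*(a-b)[:2])))
R=np.array([f(c,46) for c in[(46,65),(368,35),(390,348),(92,375)]]); print("rack",R[:,:2],R.mean(0),np.linalg.norm(np.roll(R,-1,0)-R,axis=1))
im=cv2.imread("pics/w6.png"); g=cv2.cvtColor(im,cv2.COLOR_BGR2GRAY)
for v in(75,95,115,135,155): print(v,g[v,296:320])
E
```

```text
far 66 [487.9 269.3] [499.3 153.2] [493.6 211.3] 116.59682842922678 -5.601825376484427
far 88 [489.1 265.9] [499.8 156.4] [494.5 211.2] 110.0485357785201 -5.6018253764844035
near 66 [430.4 260.3] [440. 152.] [435.2 206.2] 108.77404551599116 -5.089930207773857
near 88 [434.8 257.5] [443.9 155.2] [439.4 206.3] 102.6650947629065 -5.089930207773856
rack [[397.9 264.8]
 [525.4 276.1]
 [536.  152.1]
 [409.4 140.5]] [467.2 208.4  46. ] [128.  124.5 127.1 124.8]
75 [249 250 253 203 153 228 250 251 180 209 148 114 129 246 255 255 255 255
 255 255 255 255 255 255]
95 [229 246 249 250 253 201 144 222 249 250 180 205 152  77  49  56  55  60
  59  60  72  73  72  71]
115 [248 214 222 245 248 249 252 200 147 215 198 240 170 212 153 118 126 205
 217 213 209 221 255 255]
135 [246 247 248 210 218 243 247 247 249 253 181 211 190 236 159 187 147  75
  58  62  63  63  63  76]
155 [245 245 245 246 246 205 215 239 244 245 248 250 165 194 243 245 159 165
 140 133 231 254 251 252]
```

The rows are not in the units I measure in: shifts go in units of 25 mm and turns go in units of 2 degrees. I convert before sending: 40 mm is 1.6, 34 mm is 1.36, -5.2 degrees is -2.6.

```bash
python3 drive.py '1.36 -0.36 0 0 0 0;1.32 -0.36 0.8 0 0 -2.6;0 0 1.6 0 0 0;0 0 1.6 0 0 0;0 0 1.2 0 0 0;0 0 0.4 0 0 0;0 0 0 0 0 0;0 0 0 0 0 0' 34; python3 drive.py '0 0 0 0 0 0;0 0 0 0 0 0'
```

```text
time_s: 15.3
ee_pos: [491.6, 210.9, 146.4]
ee_rot: [179.8, -0.1, 95.3]
force: [-0.1, 0.5, 1.0]
gripper_width: 33.9
gripper_force: 0.0
time_s: 15.5
ee_pos: [491.0, 210.8, 146.0]
ee_rot: [179.8, -0.1, 95.3]
force: [-0.7, 0.2, -0.1]
gripper_width: 33.6
gripper_force: 0.0
```

To row units: 30 mm is 1.2, 20 mm is 0.8.

```bash
python3 drive.py '0 0 1.2 0 0 0;0 0 0.8 0 0 0;0 0 0.4 0 0 0;0 0 0 0 0 0'; python3 drive.py '0 0 0.4 0 0 0;0 0 0.4 0 0 0;0 0 0.36 0 0 0;0 0 0 0 0 0;0 0 0 0 0 0'
```

```text
time_s: 15.9
ee_pos: [489.6, 210.3, 83.7]
ee_rot: [-179.9, 0.0, 95.3]
force: [-0.1, -0.2, -0.8]
gripper_width: 33.8
gripper_force: 0.0
time_s: 16.4
ee_pos: [490.0, 210.5, 55.2]
ee_rot: [-180.0, 0.0, 95.3]
force: [0.0, 0.6, 0.1]
gripper_width: 33.7
gripper_force: 0.0
```

```bash
python3 drive.py '0 0 0 0 0 0;0 0 0 0 0 0;0 0 0 0 0 0;0 0 0 0 0 0' 5 8
```

```text
time_s: 16.8
ee_pos: [490.3, 210.6, 55.7]
ee_rot: [180.0, -0.0, 95.3]
force: [0.1, -0.1, 1.7]
gripper_width: 12.7
gripper_force: 8.0
```

The grip measures 12.7 mm, the expected 13 mm thickness. I'll firm up the grip, lift, carry it behind the rack, and tilt.

```bash
python3 drive.py '0 0 0 0 0 0;0 0 -0.4 0 0 0;0 0 -0.8 0 0 0;0 0 -1.2 0 0 0;0 0 -1.2 0 0 0;0 0 -0.8 0 0 0;0 0 -0.4 0 0 0;0 0 0 0 0 0' 5 45
python3 drive.py '0 0.8 0 0 0 0;0 1.2 0 0 0 0;0 1.4 0 0 0 0;0 1.2 0 0 0 0;0 0.6 0 0 0 0;0 0.16 0 0 0 0;0 0 0 0 0 0;0 0 0 0 0 0'
```

```text
time_s: 17.6
ee_pos: [490.6, 210.7, 176.7]
ee_rot: [179.8, -0.1, 95.3]
force: [-0.8, -1.4, -1.6]
gripper_width: 12.4
gripper_force: 45.0
time_s: 18.4
ee_pos: [622.2, 222.8, 174.6]
ee_rot: [-179.9, 0.0, 95.3]
force: [0.4, 1.2, -0.5]
gripper_width: 12.5
gripper_force: 45.0
```

```bash
python3 drive.py '0 0 0 -2 0 0;0 0 0 -3.5 0 0;0 0 0 -3.5 0 0;0 0 0 -3.5 0 0;0 0 0 -3.5 0 0;0 0 0 -3.5 0 0;0 0 0 -2.5 0 0;0 0 0 -0.5 0 0'; python3 drive.py '0 0 0 0 0 0;0 0 0 0 0 0;0 0 0 0 0 0'
```

```text
time_s: 19.2
ee_pos: [623.8, 215.9, 174.9]
ee_rot: [139.2, 0.9, 94.5]
force: [-0.1, 0.2, -0.4]
gripper_width: 12.5
gripper_force: 45.0
time_s: 19.5
ee_pos: [627.0, 216.7, 176.6]
ee_rot: [139.1, 0.8, 94.4]
force: [0.8, -0.5, -1.9]
gripper_width: 12.9
gripper_force: 45.0
```

To row units: -25 mm is -1, 23.3 mm is 0.932, -6 degrees is -3.

```bash
python3 drive.py '0 0 0 -3 0 0;0 -0.8 0.748 0 0 0;0 -1 0.932 0 0 0;0 -1 0.932 0 0 0;0 -0.72 0.672 0 0 0;0 -0.28 0.26 0 0 0;0 0 0 0 0 0;0 0 0 0 0 0'
```

```text
time_s: 20.3
ee_pos: [630.0, 218.9, 93.6]
ee_rot: [141.0, 1.5, 93.7]
force: [0.3, -0.7, -0.2]
gripper_width: 12.9
gripper_force: 45.0
```

```bash
python3 -c "
from workcell import env
s=env.state();print(s['qpos'].round(1),s['effort'].round(1),s['force'].round(1))"; python3 drive.py '0 0 0 0 0 0;0 0 0 0 0 0'
```

```text
[ 25.5  21.8 118.1 -77.   15.   92.9] [ -0.  -39.  -17.9  -0.7   0.2   0. ] [ 0.3 -0.7 -0.2]
time_s: 20.5
ee_pos: [629.8, 218.9, 93.7]
ee_rot: [141.0, 1.5, 93.7]
force: [-0.0, -0.7, -1.2]
gripper_width: 13.0
gripper_force: 45.0
```

```bash
python3 drive.py '0 -0.28 0.36 0.5 0 0;0 -0.28 0.36 0.5 0 0;0 -0.28 0.36 0.5 0 0;0 -0.24 0.28 0.5 0 0;0 0 0 0 0 0;0 0 0 0 0 0;0 0 0 0 0 0'
```

```text
time_s: 21.2
ee_pos: [629.1, 217.6, 49.5]
ee_rot: [145.0, 1.5, 93.7]
force: [-0.7, -0.3, -1.0]
gripper_width: 12.7
gripper_force: 45.0
```

```bash
python3 drive.py '0 -0.12 0.164 0.25 0 0;0 -0.092 0.132 0 0 0;0 -0.04 0.06 0 0 0;0 0 0 0 0 0;0 0 0 0 0 0'
```

```text
time_s: 21.7
ee_pos: [630.3, 217.4, 41.3]
ee_rot: [145.3, 1.5, 93.6]
force: [-3.7, -3.4, 9.9]
gripper_width: 12.9
gripper_force: 45.0
```

To row units: 10 mm is 0.4, -8.2 mm is -0.328, -2 degrees is -1.

```bash
python3 drive.py '0 0.228 -0.328 0 0 0;0 0.56 0.4 -1 0 0;0 0.588 0.4 -1 0 0;0 0 0 -1 0 0;0 0 0 0 0 0;0 0 0 0 0 0'
```

```text
time_s: 22.3
ee_pos: [670.6, 224.4, 66.5]
ee_rot: [141.7, 1.7, 93.6]
force: [-0.2, 0.7, -1.4]
gripper_width: 12.8
gripper_force: 45.0
```

To row units: -8 mm is -0.32, 6 mm is 0.24.

```bash
python3 drive.py '0 -0.32 0.24 0 0 0;0 -0.32 0.24 0 0 0;0 -0.2 0.12 0 0 0;0 0 0 0 0 0;0 0 0 0 0 0'
```

```text
time_s: 22.8
ee_pos: [668.1, 225.7, 51.1]
ee_rot: [142.9, 1.8, 93.5]
force: [-0.5, -1.2, -1.3]
gripper_width: 12.7
gripper_force: 45.0
```

```bash
python3 drive.py '0 -0.2 0.12 0 0 0;0 -0.16 0.12 0 0 0;0 -0.08 0.08 0 0 0;0 0 0 0 0 0;0 0 0 0 0 0'
```

```text
time_s: 23.3
ee_pos: [666.6, 226.5, 43.4]
ee_rot: [143.5, 1.9, 93.4]
force: [0.3, 0.0, -1.3]
gripper_width: 12.9
gripper_force: 45.0
```

To row units: -2 mm is -0.08, 2.6 mm is 0.104.

```bash
python3 drive.py '0 -0.08 0.104 0 0 0;0 -0.06 0.072 0 0 0;0 0 0 0 0 0;0 0 0 0 0 0'; python3 drive.py '0 0 0 0 0 0;0 0 0 0 0 0;0 0 0 0 0 0;0 0 0 0 0 0' 24 10
```

```text
time_s: 23.7
ee_pos: [667.9, 226.9, 40.9]
ee_rot: [143.6, 1.9, 93.4]
force: [-2.2, -1.6, 4.5]
gripper_width: 12.8
gripper_force: 45.0
time_s: 24.1
ee_pos: [667.0, 226.8, 39.3]
ee_rot: [143.8, 1.9, 93.4]
force: [-0.4, -0.3, -0.7]
gripper_width: 23.8
gripper_force: 0.2
```

```bash
python3 drive.py '0 -0.12 0.16 0 0 0;0 -0.12 0.16 0 0 0;0 -0.1 0.14 0 0 0;0 0 0 0 0 0;0 0 0 0 0 0' 
python3 drive.py '0 0 -0.32 0 0 0;0 0 -0.6 0 0 0;0 0 -0.8 0 0 0;0 0 -0.8 0 0 0;0 0 -1 0 0 0;0 0 -1 0 0 0;0 0 -1 0 0 0;0 0 0 0 0 0'
```

```text
time_s: 24.6
ee_pos: [669.3, 227.7, 30.1]
ee_rot: [144.3, 2.0, 93.4]
force: [-1.0, 0.2, -0.1]
gripper_width: 24.0
gripper_force: 0.2
time_s: 25.4
ee_pos: [588.3, 227.4, 144.1]
ee_rot: [144.2, 1.9, 93.4]
force: [0.9, -0.4, 0.2]
gripper_width: 24.1
gripper_force: 0.0
```

```bash
python3 drive.py '0 0 -0.8 3.6 0 0;0 0 -1 3.6 0 0;0 0 -1 3.6 0 0;0 0 -1 3.6 0 0;0 0 -1 3.5 0.95 0;-0.4 0.8 -1 0 0 0;-0.6 0.8 0 0 0 0;0 0 0 0 0 0' 40
python3 drive.py '0 0 0 0 0 0;0 0 0 0 0 0'; python3 look.py w7
python3 - <<'E'
import pickle; from h import *
a=cv2.imread("pics/w7.png"); e,m=pickle.load(open("pics/w7.pkl","rb"))
print(proj(m,[650,225,0]),proj(m,[600,225,0]))
E
```

```text
time_s: 26.2
ee_pos: [592.5, 198.7, 268.0]
ee_rot: [175.8, 1.0, 92.5]
force: [-0.3, 1.0, -0.9]
gripper_width: 39.7
gripper_force: 0.0
time_s: 26.4
ee_pos: [588.8, 200.7, 267.7]
ee_rot: [176.0, 1.0, 92.7]
force: [-0.9, -0.1, -0.4]
gripper_width: 39.8
gripper_force: 0.0
[588.77212912 200.65965155 267.72682548] [175.95496754   0.96308907  92.74550271] 26.4
[353.7185631  147.84594832] [316.69897903 146.2877964 ]
```

View pics/w7.png

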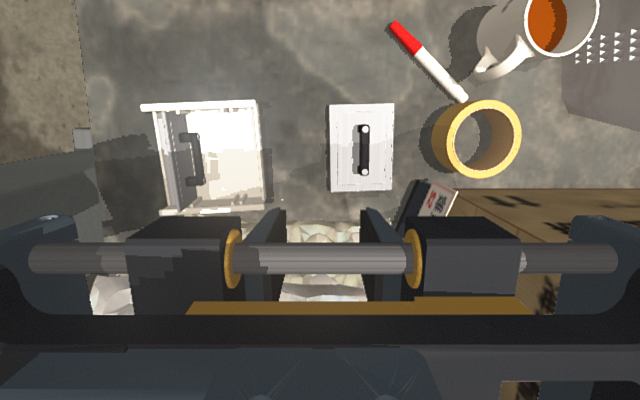

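The oblong lid lies flat with its grip up, flange (330–393, 104–191) and bar at (363,150). The spare still stands in the rack. Now I measure it.

```bash
cat > rl.py <<'E'
import pickle,sys; from h import *
np.set_printoptions(precision=1,suppress=True)
def run(n,box):
    im=cv2.imread(f"pics/{n}.png"); e,m=pickle.load(open(f"pics/{n}.pkl","rb"))
    x0,y0,x1,y1=box; g=cv2.cvtColor(im,cv2.COLOR_BGR2GRAY)[y0:y1,x0:x1]
    big=lambda b:max(cv2.findContours(b.astype(np.uint8)*255,cv2.RETR_EXTERNAL,cv2.CHAIN_APPROX_NONE)[0],key=cv2.contourArea).reshape(-1,2)+[x0,y0]
    f=lambda k,z:np.array([plane(m,*p,z)[:2] for p in k],np.float32)
    th,_=cv2.threshold(g,0,255,cv2.THRESH_OTSU)
    k=big(g>th); print("flange",th,cv2.minAreaRect(f(k,13)))
    q=cv2.convexHull(k); mask=np.zeros(im.shape[:2],np.uint8); cv2.fillConvexPoly(mask,q,255); mask=cv2.erode(mask,np.ones((9,9)))[y0:y1,x0:x1]
    k=big((g<60)&(mask>0)); print("bar z35",cv2.minAreaRect(f(k,35)),cv2.boundingRect(k))
if __name__=="__main__": run("w7",(312,92,410,203))
E
python3 rl.py
```

```text
flange 172.0 ((657.8651123046875, 225.82130432128906), (83.75108337402344, 114.27810668945312), 4.066120147705078)
bar z35 ((655.8589477539062, 226.52755737304688), (12.686549186706543, 60.87438201904297), 4.357172966003418) (358, 125, 11, 50)
```

```bash
cat > to.py <<'E'
import sys; from workcell import env; from h import *
from scipy.spatial.transform import Rotation as Ro
x,y,z,yaw=map(float,sys.argv[1:5]); tilt=float(sys.argv[5]) if len(sys.argv)>5 else 0
e=env.state(); R=Ro.from_euler("xyz",e["ee_rot"],degrees=True); D=Ro.from_euler("xyz",[180+tilt,0,yaw],degrees=True)
print("now",e["ee_pos"].round(1),e["ee_rot"].round(2),"rotvec",(R.inv()*D).as_rotvec(degrees=True).round(2),"shift in cur tool",R.inv().apply(np.array([x,y,z])-e["ee_pos"]).round(1),"in new tool",D.inv().apply(np.array([x,y,z])-e["ee_pos"]).round(1))
E
python3 to.py 657 226 17 94.1
```

```text
now [588.7 200.9 268.2] [175.91   0.95  92.77] rotvec [ 4.08  0.99 -1.29] shift in cur tool [ 25.9  51.4 255.1] in new tool [ 20.2  69.9 251.2]
```

```bash
python3 drive.py '0 0 0 2.05 0.5 -0.65;0.4 1.4 0 0 0 0;0.4 1.4 1.2 0 0 0;0 0 1.8 0 0 0;0 0 1.8 0 0 0;0 0 1.6 0 0 0;0 0 0.8 0 0 0;0 0 0 0 0 0'; python3 drive.py '0 0 0 0 0 0;0 0 0 0 0 0'; python3 to.py 657 226 17 94.1
```

```text
time_s: 27.25
ee_pos: [655.1, 225.5, 85.2]
ee_rot: [-179.6, 0.1, 94.1]
force: [0.1, 0.3, 0.5]
gripper_width: 39.9
gripper_force: 0.0
time_s: 27.45
ee_pos: [659.5, 226.5, 91.8]
ee_rot: [179.7, -0.1, 94.1]
force: [0.3, -0.4, 0.9]
gripper_width: 39.9
gripper_force: 0.0
now [659.5 226.5  91.8] [ 1.7967e+02 -1.0000e-01  9.4110e+01] rotvec [ 0.33 -0.1   0.01] shift in cur tool [-0.4 -2.9 74.8] in new tool [-0.3 -2.5 74.8]
```

To row units: 30 mm is 1.2, 25 mm is 1, 0.3 degrees is 0.15.

```bash
python3 drive.py '0 -0.048 1.2 0.15 0 0;0 -0.04 1 0 0 0;0 0 0.4 0 0 0;0 0 0.2 0 0 0;0 0 0 0 0 0;0 0 0 0 0 0;0 0 0 0 0 0'; python3 to.py 657 226 17 94.1
```

```text
time_s: 28.15
ee_pos: [657.0, 226.0, 21.0]
ee_rot: [-180.0, -0.1, 94.1]
force: [-0.1, 0.4, 0.7]
gripper_width: 40.1
gripper_force: 0.0
now [657. 226.  21.] [-1.7996e+02 -8.0000e-02  9.4090e+01] rotvec [-0.04 -0.08 -0.01] shift in cur tool [ 0. -0.  4.] in new tool [ 0. -0.  4.]
```

```bash
python3 drive.py '0 0 0.16 0 0 0;0 0 0 0 0 0;0 0 0 0 0 0;0 0 0 0 0 0' 40 20;python3 drive.py '0 0 0 0 0 0;0 0 0 0 0 0;0 0 0 0 0 0;0 0 0 0 0 0;0 0 0 0 0 0' 4 30
```

```text
time_s: 28.55
ee_pos: [656.1, 225.7, 15.6]
ee_rot: [-179.8, -0.0, 94.1]
force: [1.0, -0.5, 0.2]
gripper_width: 39.8
gripper_force: 0.0
time_s: 29.05
ee_pos: [656.2, 225.7, 15.6]
ee_rot: [-179.8, -0.0, 94.1]
force: [-0.4, 0.3, -1.1]
gripper_width: 12.0
gripper_force: 30.0
```

```bash
python3 drive.py '0 0 -0.4 0 0 0;0 0 -1.2 0 0 0;0 0 -1.6 0 0 0;0 0 -1.92 0 0 0;0 0 -1.92 0 0 0;0 0 -1.92 0 0 0;0 0 -1.92 0 0 0;0 0 -1.2 0 0 0'; python3 drive.py '0 0 0 0 0 0;0 0 0 0 0 0'; python3 look.py w8
cat > hand.py <<'E'
import pickle,sys; from h import *; from scipy.spatial.transform import Rotation as Ro
np.set_printoptions(precision=1,suppress=True)
n=sys.argv[1]; e,m=pickle.load(open(f"pics/{n}.pkl","rb")); p=e["ee_pos"]; R=Ro.from_euler("xyz",e["ee_rot"],degrees=True)
g=cv2.GaussianBlur(cv2.cvtColor(cv2.imread(f"pics/{n}.png"),cv2.COLOR_BGR2GRAY),(0,0),.8).astype(np.float32)
for dim,rng in(("x",np.arange(-36,37,8)),):
  for k in rng:   # far edge at tool x=+57
    t=np.arange(45,70,.25); P=np.array([proj(m,p+R.apply([s,k,2.6])) for s in t],np.float32)
    v=cv2.remap(g,P[None,:,0],P[None,:,1],cv2.INTER_LINEAR)[0]; i=np.argmin(np.gradient(v)); print("edge x at y",k,t[i],np.gradient(v)[i].round(1))
for sg in(1,-1):
  for k in(30,38,46,52):
    t=np.arange(34,50,.25); P=np.array([proj(m,p+R.apply([k,sg*s,2.6])) for s in t],np.float32)
    v=cv2.remap(g,P[None,:,0],P[None,:,1],cv2.INTER_LINEAR)[0]; i=np.argmin(np.gradient(v)); print("side",sg,"at x",k,t[i],np.gradient(v)[i].round(1))
E
python3 hand.py w8
```

```text
time_s: 29.85
ee_pos: [657.4, 225.6, 323.0]
ee_rot: [179.8, -0.1, 94.1]
force: [0.5, -0.0, -1.3]
gripper_width: 11.5
gripper_force: 30.0
time_s: 30.05
ee_pos: [656.7, 225.4, 317.6]
ee_rot: [-179.8, -0.0, 94.1]
force: [-1.0, -0.2, -1.9]
gripper_width: 11.2
gripper_force: 30.0
[656.74816804 225.40920527 317.61715589] [-1.79821398e+02 -4.62929274e-02  9.40888843e+01] 30.05
edge x at y -36 56.5 -20.0
edge x at y -28 56.5 -19.1
edge x at y -20 56.5 -18.4
edge x at y -12 56.5 -19.3
edge x at y -4 56.5 -20.1
edge x at y 4 56.5 -18.2
edge x at y 12 56.5 -18.3
edge x at y 20 56.5 -20.3
edge x at y 28 56.5 -22.2
edge x at y 36 56.75 -28.0
side 1 at x 30 43.25 -9.1
side 1 at x 38 45.25 -14.9
side 1 at x 46 44.0 -15.2
side 1 at x 52 46.25 -13.9
side -1 at x 30 38.5 -13.1
side -1 at x 38 40.25 -24.3
side -1 at x 46 40.25 -24.9
side -1 at x 52 40.0 -22.3
```

```bash
python3 - <<'E'
import pickle; from h import *
e,m=pickle.load(open("pics/w5.pkl","rb")); g=cv2.cvtColor(cv2.imread("pics/w5.png"),cv2.COLOR_BGR2GRAY)
x0,y0=350,78; c=cv2.resize(g[y0:105,x0:376],None,fx=4,fy=4,interpolation=cv2.INTER_CUBIC)
b=((c<70)*255).astype(np.uint8); k=max(cv2.findContours(b,0,1)[0],key=cv2.contourArea)
(u,v),r=cv2.minEnclosingCircle(k); u,v=u/4-.375+x0,v/4-.375+y0; print(u,v,r/4)
for z in(85,92): print(plane(m,u,v,z))
E
```

```text
361.7658224105835 91.17035865783691 10.171653747558594
[ 565.05642936 -290.76747536   85.        ]
[ 564.26401459 -291.30032829   92.        ]
```

The seated round knob measures (564.3,−291.3), exactly at the mouth centre, so the calibration and lid fit hold. Next I carry the oblong lid to (457.8,−283.4).

```bash
python3 to.py 457.8 -283.4 320 86.05 | tail -1; python3 drive.py '-0.8 -0.32 0 0 0 0;-1.6 -0.48 0 0 0 0;-1.8 -0.6 0 0 0 0;-1.8 -0.6 0 0 0 0;-1.8 -0.6 0 0 0 0;-1.8 -0.6 0 0 0 0;-1.8 -0.6 0 0 0 0;-1.8 -0.6 0 0 0 0'; python3 drive.py '-1.8 -0.6 0 0 0 0;-1.8 -0.6 0 0 0 0;-1.6 -0.48 0 0 0 0;-0.8 -0.24 0 0 0 0;0 0 0 0 0 2;0 0 0 0 0 2;0 0 0 0 0 0;0 0 0 0 0 0';python3 to.py 457.8 -283.4 110 86.05
```

```text
now [656.3 225.3 315.9] [-179.64   -0.     94.09] rotvec [-0.36  0.02  8.04] shift in cur tool [-493.2 -234.3   -2.7] in new tool [-521.1 -163.    -4.1]
time_s: 30.9
ee_pos: [569.0, -113.0, 315.0]
ee_rot: [-179.5, -0.1, 94.1]
force: [0.6, -0.4, -0.5]
gripper_width: 11.8
gripper_force: 30.0
time_s: 31.7
ee_pos: [533.1, -264.2, 315.9]
ee_rot: [-179.6, -0.1, 86.2]
force: [0.2, -0.7, -1.7]
gripper_width: 12.1
gripper_force: 30.0
now [ 533.1 -264.2  315.9] [-1.7962e+02 -1.0000e-01  8.6180e+01] rotvec [-0.38 -0.1   0.13] shift in cur tool [-24.6 -72.5 206.3] in new tool [-24.4 -73.8 205.9]
```

```bash
python3 drive.py '-0.48 -1.48 0 -0.2 -0.05 0.05;-0.48 -1.48 0.8 0 0 0;0 0 1.6 0 0 0;0 0 1.8 0 0 0;0 0 1.6 0 0 0;0 0 1 0 0 0;0 0 0 0 0 0;0 0 0 0 0 0'; python3 drive.py '0 0 0 0 0 0;0 0 0 0 0 0'; python3 to.py 457.8 -283.4 100 86.05
```

```text
time_s: 32.5
ee_pos: [459.1, -283.6, 147.9]
ee_rot: [179.8, 0.1, 86.0]
force: [-0.0, 0.7, -1.2]
gripper_width: 11.8
gripper_force: 30.0
time_s: 32.7
ee_pos: [459.9, -284.2, 149.5]
ee_rot: [179.6, 0.2, 86.0]
force: [0.3, -0.4, -1.2]
gripper_width: 12.1
gripper_force: 30.0
now [ 459.9 -284.2  149.5] [179.61   0.18  86.01] rotvec [ 0.39  0.18 -0.04] shift in cur tool [ 0.8 -2.5 49.5] in new tool [ 0.7 -2.1 49.5]
```

```bash
python3 drive.py '0.012 -0.048 0.8 0.15 0.1 0;0.012 -0.04 0.8 0 0 0;0 0 0.4 0 0 0;0 0 0.2 0 0 0;0 0 0 0 0 0;0 0 0 0 0 0;0 0 0 0 0 0'; python3 to.py 457.8 -283.4 80 86.05
```

```text
time_s: 33.4
ee_pos: [457.3, -283.3, 93.6]
ee_rot: [180.0, -0.1, 86.0]
force: [0.2, 0.1, -1.3]
gripper_width: 11.8
gripper_force: 30.0
now [ 457.3 -283.3   93.6] [ 1.7999e+02 -7.0000e-02  8.5990e+01] rotvec [ 0.01 -0.07 -0.06] shift in cur tool [-0.1  0.5 13.6] in new tool [-0.1  0.5 13.6]
```

To row units: 6 mm is 0.24, 5 mm is 0.2.

```bash
python3 drive.py '0 0.02 0.24 0 0 0;0 0 0.2 0 0 0;0 0 0.12 0 0 0;0 0 0 0 0 0;0 0 0 0 0 0'; python3 drive.py '0 0 0.06 0 0 0;0 0 0.06 0 0 0;0 0 0 0 0 0'
```

```text
time_s: 33.9
ee_pos: [457.2, -282.8, 78.5]
ee_rot: [-179.9, -0.1, 86.0]
force: [-0.8, 1.0, -2.0]
gripper_width: 11.8
gripper_force: 30.0
time_s: 34.2
ee_pos: [457.1, -282.8, 75.5]
ee_rot: [-179.9, -0.1, 86.0]
force: [0.6, 0.4, -1.6]
gripper_width: 11.9
gripper_force: 30.0
```

To row units: 1.5 mm is 0.06, 1 mm is 0.04.

```bash
python3 drive.py '0 0 0.06 0 0 0;0 0 0.06 0 0 0;0 0 0.04 0 0 0;0 0 0 0 0 0;0 0 0 0 0 0'
```

```text
time_s: 34.7
ee_pos: [457.2, -282.9, 72.5]
ee_rot: [-179.9, -0.1, 86.0]
force: [-1.2, 0.8, 5.5]
gripper_width: 11.5
gripper_force: 30.0
```

The oblong lid is seated at the predicted contact height. I'll release it, rise, and check from above.

```bash
python3 drive.py '0 0 0.02 0 0 0;0 0 0 0 0 0;0 0 0 0 0 0;0 0 -0.12 0 0 0;0 0 -0.6 0 0 0;0 0 -1.6 0 0 0;0 0 -1.8 0 0 0;0 0 -1.8 0 0 0' 40; python3 drive.py '0 0 -1.8 0 0 0;0 0 -1.8 0 0 0;-0.8 0.4 -1.2 0 0 0;-1.2 0.6 -1.2 0 0 0;-1.2 0.6 -0.8 0 0 0;-1 0.4 0 0 0 0;0 0 0 0 0 0;0 0 0 0 0 0' 0; python3 drive.py '0 0 0 0 0 0;0 0 0 0 0 0'; python3 look.py w9
python3 - <<'E'
import pickle; from h import *
e,m=pickle.load(open("pics/w9.pkl","rb")); g=cv2.cvtColor(cv2.imread("pics/w9.png"),cv2.COLOR_BGR2GRAY)
for c,z in(([564.3,-291.2],92),([458.6,-283.9],92)):
    u0,v0=proj(m,[*c,z]).astype(int); x0,y0=u0-30,v0-30
    q=cv2.resize(g[y0:y0+60,x0:x0+60],None,fx=4,fy=4,interpolation=cv2.INTER_CUBIC)
    b=((q<70)*255).astype(np.uint8); k=max(cv2.findContours(b,0,1)[0],key=cv2.contourArea).reshape(-1,2)/4-.375+[x0,y0]
    P=np.array([plane(m,*p,z)[:2] for p in k],np.float32); print(cv2.minAreaRect(P))
E
```

```text
time_s: 35.5
ee_pos: [457.1, -283.0, 220.7]
ee_rot: [-179.9, -0.1, 86.0]
force: [1.2, -0.6, -0.5]
gripper_width: 39.7
gripper_force: 0.0
time_s: 36.3
ee_pos: [500.0, -391.7, 387.9]
ee_rot: [-179.8, -0.2, 86.0]
force: [-0.8, -0.1, 0.3]
gripper_width: 0.5
gripper_force: 0.0
time_s: 36.5
ee_pos: [499.9, -390.7, 389.2]
ee_rot: [-179.9, -0.1, 86.0]
force: [0.3, -0.1, 0.2]
gripper_width: 0.6
gripper_force: 0.0
[ 499.85100124 -390.72378521  389.24590285] [-1.79910416e+02 -1.31233090e-01  8.60367321e+01] 36.5
((564.1904907226562, -291.3009338378906), (26.90188980102539, 25.43413543701172), 22.060766220092773)
((459.0528869628906, -283.54302978515625), (60.63779067993164, 12.421616554260254), 85.95243072509766)
```

Both lids are measured within 1 mm of their mouths and in line. Now the cover: get behind it with the fingers shut.

```bash
python3 to.py 500 -453.2 235 86.05; python3 drive.py '-1.28 0.16 0 0 0 0;-1.24 0 0 0 0 0;0 0 1.6 0 0 0;0 0 1.8 0 0 0;0 0 1.6 0 0 0;0 0 1 0 0 0;0 0 0 0 0 0;0 0 0 0 0 0'; python3 to.py 500 -453.2 235 86.05
```

```text
now [ 499.9 -390.8  389.3] [-1.7992e+02 -1.2000e-01  8.6040e+01] rotvec [-0.08 -0.12 -0.01] shift in cur tool [-62.6   4.6 154.2] in new tool [-62.3   4.4 154.3]
time_s: 37.35
ee_pos: [499.9, -454.4, 239.8]
ee_rot: [-180.0, -0.1, 86.0]
force: [-0.1, -0.7, -0.5]
gripper_width: 0.6
gripper_force: 0.0
now [ 499.9 -454.4  239.8] [-1.7995e+02 -9.0000e-02  8.6020e+01] rotvec [-0.05 -0.09 -0.03] shift in cur tool [1.2 0.1 4.8] in new tool [1.2 0.1 4.8]
```

To row units: 10 mm is 0.4.

```bash
python3 drive.py '0.4 0 0 0 0 0;0.4 0 0 0 0 0;0.4 0 0 0 0 0;0.4 0 0 0 0 0;0.4 0 0 0 0 0;0.4 0 0 0 0 0;0.4 0 0 0 0 0;0 0 0 0 0 0'
```

```text
time_s: 38.15
ee_pos: [504.6, -383.1, 239.1]
ee_rot: [-179.9, -0.2, 86.1]
force: [0.4, -0.3, -0.2]
gripper_width: 0.6
gripper_force: 0.0
```

To row units: 11 mm is 0.44, 4.5 mm is 0.18.

```bash
python3 drive.py '0.44 0 -0.04 0 0 0;0.44 0 -0.04 0 0 0;0.496 0 0.08 0 0 0;0.492 0 0.132 0 0 0;0.468 0 0.18 0 0 0;0.468 0 0.208 0 0 0;0 0 0 0 0 0'; python3 look.py w10
```

```text
time_s: 38.85
ee_pos: [509.1, -312.2, 225.2]
ee_rot: [-179.8, -0.3, 86.1]
force: [-0.2, 0.2, 0.8]
gripper_width: 0.5
gripper_force: 0.0
[ 509.08969692 -312.23999707  225.18479922] [-179.81910893   -0.27446429   86.07625268] 38.85
```

```bash
cat > cv.py <<'E'
from workcell import env; from h import *
import sys
t=env.camera_model("top"); im=env.grab_frame("top"); o=cv2.imread("pics/top0.png"); cv2.imwrite("pics/top_"+sys.argv[1]+".png",im)
a=np.radians(-3.95); X=np.array([np.cos(a),np.sin(a),0]);Y=np.array([-np.sin(a),np.cos(a),0]); H=np.array([506.2,-363.4,97])
# frame samples along the side bars (x=+-107) at radius r, for candidate angles
for th in map(float,sys.argv[2:]):
    n=np.radians(th); r=[]
    for sx in(-107,107):
        for rr in(40,70,100,130):
            p=proj(t,H+sx*X+rr*(np.cos(n)*Y+np.array([0,0,np.sin(n)]))); u,v=p.round().astype(int); r.append((int(im[v,u].mean()),int(o[v,u].mean())))
    print(th,r)
E
python3 cv.py a 45 50 55 60 65 70 80 95 100 105
```

```text
45.0 [(58, 134), (25, 172), (98, 172), (102, 181), (171, 84), (34, 90), (83, 96), (104, 119)]
50.0 [(60, 120), (25, 178), (95, 171), (102, 186), (168, 84), (96, 96), (69, 77), (88, 99)]
55.0 [(62, 111), (53, 147), (26, 172), (100, 187), (163, 82), (163, 88), (35, 91), (68, 81)]
60.0 [(61, 174), (64, 72), (53, 147), (24, 175), (106, 84), (108, 89), (69, 96), (33, 105)]
65.0 [(63, 175), (62, 202), (60, 85), (61, 75), (83, 88), (32, 86), (56, 87), (43, 101)]
70.0 [(61, 67), (61, 67), (61, 65), (62, 89), (121, 91), (58, 96), (60, 94), (27, 112)]
80.0 [(62, 30), (61, 43), (62, 41), (60, 88), (88, 87), (60, 93), (38, 111), (53, 92)]
95.0 [(62, 47), (83, 46), (145, 40), (73, 41), (34, 37), (95, 57), (29, 68), (46, 101)]
100.0 [(62, 41), (136, 45), (143, 38), (155, 36), (50, 30), (98, 27), (34, 23), (48, 24)]
105.0 [(63, 44), (144, 41), (73, 41), (121, 33), (54, 26), (96, 30), (30, 38), (51, 28)]
```

The cover has left its open place and dark frame pixels now match about 60°, so I continue down the arc.

The rows are not in the units I measure in: shifts go in units of 25 mm and turns go in units of 2 degrees. I convert before sending: 10.7 mm is 0.428, 10.2 mm is 0.408.

```bash
python3 drive.py '0.428 0 0.26 0 0 0;0.428 0 0.276 0 0 0;0.38 0 0.332 0 0 0;0.372 0 0.348 0 0 0;0.316 0 0.392 0 0 0;0.304 0 0.408 0 0 0;0 0 0 0 0 0'; python3 drive.py '0.16 0 0.292 0 0 0;0.16 0 0.296 0 0 0;0.152 0 0.3 0 0 0;0.112 0 0.316 0 0 0;0.1 0 0.32 0 0 0;0.096 0 0.324 0 0 0;0 0 0 0 0 0'
```

```text
time_s: 39.65
ee_pos: [511.9, -257.2, 173.6]
ee_rot: [-179.7, -0.3, 86.0]
force: [-1.2, 0.1, 0.4]
gripper_width: 0.7
gripper_force: 0.0
time_s: 40.35
ee_pos: [513.5, -238.8, 128.0]
ee_rot: [-179.7, -0.2, 86.0]
force: [0.4, 0.6, 0.7]
gripper_width: 0.6
gripper_force: 0.0
```

```bash
python3 drive.py '0.032 0 0.16 0 0 0;0.032 0 0.16 0 0 0;0.024 0 0.16 0 0 0;0.016 0 0.16 0 0 0;0.016 0 0.16 0 0 0;0 0 0.12 0 0 0;0 0 0 0 0 0;0 0 0 0 0 0'
```

```text
time_s: 41.15
ee_pos: [514.6, -236.6, 106.5]
ee_rot: [-179.9, -0.1, 86.0]
force: [0.2, 0.2, -0.7]
gripper_width: 0.3
gripper_force: 0.0
```

```bash
python3 drive.py '0 0 0.08 0 0 0;0 0 0.04 0 0 0;0 0 0.04 0 0 0;0 0 0.04 0 0 0;0 0 0 0 0 0;0 0 0 0 0 0'
```

```text
time_s: 41.75
ee_pos: [514.9, -236.7, 104.0]
ee_rot: [180.0, -0.1, 86.0]
force: [-3.2, 1.4, 13.3]
gripper_width: 0.7
gripper_force: 6.6
```

To row units: -20 mm is -0.8, -45 mm is -1.8.

```bash
python3 drive.py '0 0 0.024 0 0 0;0 0 0 0 0 0;0 0 0 0 0 0;0 0 -0.2 0 0 0;0 0 -0.8 0 0 0;0 0 -1.6 0 0 0;0 0 -1.8 0 0 0;0 0 -1.8 0 0 0'; python3 drive.py '0 0 -1.8 0 0 0;0 0 -1.2 0 0 0;0 0 0 0 0 0;-1.6 0 0 0 0 0;-1.8 0 0 0 0 0;-1.8 0 0 0 0 0;-1.2 0 0 0 0 0;0 0 0 0 0 0'; python3 drive.py '0 0 0 0 0 0;0 0 0 0 0 0'; python3 look.py w11
python3 - <<'E'
import pickle; from h import *
from scipy.spatial.transform import Rotation as Ro
np.set_printoptions(precision=1,suppress=True)
e,m=pickle.load(open("pics/w11.pkl","rb")); g=cv2.GaussianBlur(cv2.cvtColor(cv2.imread("pics/w11.png"),cv2.COLOR_BGR2GRAY),(0,0),.8).astype(np.float32)
a=np.radians(-3.95); X=np.array([np.cos(a),np.sin(a),0]);Y=np.array([-np.sin(a),np.cos(a),0]); H=np.array([506.2,-363.4,104])
# outer edges of the black frame: free edge r=150 (tab off-centre), height from side bars
for sx in(-90,-70,-55,0,55,70,90):
    t=np.arange(125,185,.5); P=np.array([proj(m,H+sx*X+r*Y) for r in t],np.float32)
    v=cv2.remap(g,P[None,:,0],P[None,:,1],cv2.INTER_LINEAR)[0]; d=np.gradient(v); print(sx,"free edge r",t[d.argmax()],d.max().round(1),v[::8].round())
E
```

```text
time_s: 42.55
ee_pos: [514.4, -236.7, 257.3]
ee_rot: [-179.9, -0.1, 86.0]
force: [1.4, -0.9, -0.3]
gripper_width: 0.4
gripper_force: 0.0
time_s: 43.35
ee_pos: [502.6, -400.2, 327.6]
ee_rot: [-179.7, -0.2, 85.7]
force: [0.4, 0.8, 0.1]
gripper_width: 0.4
gripper_force: 0.0
time_s: 43.55
ee_pos: [503.8, -395.5, 330.1]
ee_rot: [-179.9, -0.2, 86.0]
force: [-0.1, 0.4, -0.1]
gripper_width: 0.7
gripper_force: 0.0
[ 503.75019875 -395.47577719  330.05604891] [-179.85523709   -0.19633231   86.03645479] 43.55
-90 free edge r 152.0 11.1 [234. 234. 230. 226.  92.  51.  48.  90.  98.  40.   0.   0.   0.   0.
   0.]
-70 free edge r 157.0 14.6 [235. 235. 230. 227.  91.  50.  47.  83. 122.  46.   0.   0.   0.   0.
   0.]
-55 free edge r 152.0 11.4 [235. 236. 231. 228.  73.  49.  46.  93. 123.  43.   0.   0.   0.   0.
   0.]
0 free edge r 152.5 2.3 [237. 237. 230. 229.  56.  46.  44.  49.  49.  12.   0.   0.   0.   0.
   0.]
55 free edge r 157.0 18.1 [237. 237. 229. 228.  57.  59.  51. 120. 140.  43.   0.   0.   0.   0.
   0.]
70 free edge r 157.0 17.3 [236. 236. 229. 228.  58.  60.  52. 126. 126.  39.   0.   0.   0.   0.
   0.]
90 free edge r 151.0 16.6 [237. 237. 228. 227.  57.  60.  53. 124.  68.  16.   0.   0.   0.   0.
   0.]
```

```bash
python3 -c "
from workcell import env
print(env.job_done())"
```

```text
the job is handed in; nothing more can be done
None
```

I handed the job in at about 43.6 s (no verdict was returned): both lids measured within about 1 mm of their mouth centres, and the cover pressed down gently to its shut height, firm at 104 mm; the spare lid still stood in the rack when last seen, and I never went near the jar or calculator.

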